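Turn the row of small cheeses round onto a fresh ageing board

ROBOT

A 6-joint arm with a two-finger parallel gripper is mounted at the origin on the work surface. World frame = base frame: x ahead of the robot, y to its left, z up, the work surface at z = 0. Lengths are in mm, angles in rad, forces in N, time in s.
With the tool pointing down it reaches from about 150 to 775 mm from the base axis. Payload 6.1 kg.
Tool frame: the origin (TCP) lies between the finger pads; the fingertips stand 25 mm ahead of it and the grasp point (between the pads) lies 6 mm ahead of it; z points along the fingers, y is the direction in which the jaws open and shut (so a half turn about z gives the same grasp; the last joint's range is limited). The gripper opens to 85 mm and grips with 20 to 120 N. Pads are 22 mm wide; open, the fingers measure 114 mm over their backs; the gripper's body (76 mm by 85 mm) begins 54 mm behind the grasp point. The pads swing forward as they close: fully open they stand 13 mm farther back than shut.
Start: joints at [-1.288, 0.126, -0.04, 1.405, 0, 1.571], TCP at [146.493, -504.131, 218.495] pointing down, gripper open.
Joint ranges: [-2.72, 2.72], [-0.95, 1.95], [-1.27, 1.35], [-1.78, 2.02], [-1.46, 1.47], [-3.14, 3.14]. Speed limits (rad/s): [2.39, 2.39, 3.01, 3.14, 3.14, 3.14].

INTERFACE

Orientations are given as a unit quaternion [w, x, y, z].
In Python, from rig import ctrl gives the robot as it stands. The module is installed in compiled form; this text tells all that it offers. Calls block until the motion is done:
- ctrl.move_pose(position, orientation): joint-space move of the TCP to a pose.
- ctrl.movel(position, attitude=None, vel=150): straight line of the TCP; attitude=None keeps the orientation; vel is the mean speed in mm/s.
- ctrl.set_joints(angles): joint-space move.
- ctrl.gripper_to(opening, grasp_force=None): opening from 0.0 (shut) to 1.0 (fully open); grasp_force is the grip in N (None keeps the last); returns when the fingers have stopped.
- ctrl.wait(seconds).
- ctrl.inverse_kinematics(position, orientation): joint angles nearest the present ones, or None.
- ctrl.get_state(): the state.
- ctrl.capture(name): name is "scene" or "top" or "wrist"; returns the picture (400x640x3 uint8, blue, green, red); there is no depth.
- ctrl.camera_params(name): a dict with "K" (3x3 intrinsics, pixels), "origin" and "orientation" of the camera in the world; the wrist camera has in their place "T_tool_cam" (4x4, takes a point from camera to tool coordinates, whose origin is the TCP and whose axes are the flange's). Camera axes: x right, y down, z forward; pixel columns grow to the right and rows downward; lengths in mm; the calibration is good to about 2 mm. A picture is of the moment at which its call begins: read the wrist's pose just before it. camera_params takes no time and is no camera call.
A pose or a line that the arm cannot do raises ctrl.IKError and nothing moves.
- ctrl.job_done(): hands the job in, once; it reports no verdict.
The state is a dict: "time_s": time; "q": joint angles; "joint_vel": joint speeds; "joint_torque": joint torques, N m; "tool_pos": TCP position; "ee_rot": TCP orientation; "force": force on the tool from outside, world axes, zero at the start; "ft_torque": the same for the moment, N m; "opening": opening from 0.0 (shut) to 1.0 (fully open).
Only numpy, scipy, OpenCV 4.12 (cv2) and the standard library are available. Lean on these libraries where they do the work, as an engineer would, in place of code of your own. Each camera call takes 0.05 s, during which the arm holds its last target. There are 200 camera calls.

TASK

Move the four small cheeses from the old ageing board, where they stand on mats, to the empty one, one in each bay and in reverse order: the cheese at the left end of the old row goes to the right end of the new row (left and right as the robot sees them, on either board), its neighbour next to that, and so on. Set each upright and flat on the wood in the middle of its bay, not on a strip, and never tip one over; leave the mats on the old board.

Things in the scene. Friction and masses are not known exactly. Their poses are not given: they have to be found in the camera images.
- drum_center (a point): The drum cheese: a small firm cheese with a mottled beige rind, a tall round drum, 46 mm across and 60 mm high; 80 to 150 g, loose, standing upright on its own mat on the old board. The point is its centre, half-way up; z up.
- disc_center (a point): The disc cheese: a small firm cheese with a mottled beige rind, a low round one, 58 mm across and 46 mm high; 80 to 150 g, loose, standing upright on its own mat on the old board. The point is its centre, half-way up; z up.
- square_center (a point): The square cheese: a small firm cheese with a mottled beige rind, a square block, 50 by 50 mm and 46 mm high; x and y of the point run square to its sides; 80 to 150 g, loose, standing upright on its own mat on the old board. The point is its centre, half-way up; z up.
- brick_center (a point): The brick cheese: a small firm cheese with a mottled beige rind, an oblong brick, 36 mm (its x) by 58 mm (its y) and 46 mm high, its length lying roughly along the row; 80 to 150 g, loose, standing upright on its own mat on the old board. The point is its centre, half-way up; z up.
- drum_mat: The mat on which the drum cheese stands at the start: a brown square reed mat, 68 by 68 mm, 4 mm thick, fixed in one of the four bays of the old board; it stays there. Origin: centre of its underside, on the floor of the bay.
- disc_mat: The mat on which the disc cheese stands at the start: a brown square reed mat, 68 by 68 mm, 4 mm thick, fixed in one of the four bays of the old board; it stays there. Origin: centre of its underside, on the floor of the bay.
- square_mat: The mat on which the square cheese stands at the start: a brown square reed mat, 68 by 68 mm, 4 mm thick, fixed in one of the four bays of the old board; it stays there. Origin: centre of its underside, on the floor of the bay.
- brick_mat: The mat on which the brick cheese stands at the start: a brown square reed mat, 68 by 68 mm, 4 mm thick, fixed in one of the four bays of the old board; it stays there. Origin: centre of its underside, on the floor of the bay.
- old_rack: The old board, with the mats and cheeses, one in each bay in any order; the nearer or the farther board: wooden board 96 mm deep (x), 342 long (y), 22 thick, fixed on the table, its row running right to left (turned 6 degrees at most). Five strips, 6 mm wide and 8 high, part it into four bays 78 mm wide. Origin: centre of its underside; y to the robot's left, z up. Bay centres: x 0, y -126, -42, +42, +126 mm, floor z 22 mm.
- new_rack: The new board, bare at the start: wooden board 96 mm deep (x), 342 long (y), 22 thick, fixed on the table, its row running right to left (turned 6 degrees at most). Five strips, 6 mm wide and 8 high, part it into four bays 78 mm wide. Origin: centre of its underside; y to the robot's left, z up. Bay centres: x 0, y -126, -42, +42, +126 mm, floor z 22 mm.

How it is judged:
By the outcome, as a careful person would: the job done as asked, in the order asked, and still so for the second after the job is handed in, with the robot touching nothing.
It also fails if it takes over 91 s, if anything falls off the work surface, if the arm or the gripper's body presses on something with over 40 N, if the wrist force passes 120 N, or if a joint passes its speed limit or range.

## Working session

There is one attempt and no reset: what is moved stays moved. The work goes in short steps, each a Python script; the robot and the scene stay as the last script left them, time stands still between calls to the robot, and variables do not carry over. Pictures are saved under pics/ and viewed, about 12 in all and at most 16, crops included, and the job is handed in when it is done.

```bash
mkdir -p pics; python3 - <<'E'
from rig import ctrl
import cv2,numpy as np
np.set_printoptions(precision=4,suppress=True)
for n in("scene","top"):
    cv2.imwrite(f"pics/{n}0.png",ctrl.capture(n)); print(n,ctrl.camera_params(n))
print(ctrl.camera_params("wrist")); print(ctrl.get_state())
E
```

```text
scene {'K': array([[376.1252,   0.    , 319.9266],
       [  0.    , 376.1252, 204.0705],
       [  0.    ,   0.    ,   1.    ]]), 'origin': array([ 958.1711, -100.1683,  567.0436]), 'orientation': array([-0.2471,  0.7296,  0.6046, -0.2026])}
top {'K': array([[394.0235,   0.    , 317.1646],
       [  0.    , 394.0235, 206.2415],
       [  0.    ,   0.    ,   1.    ]]), 'origin': array([443.6441, -30.8485, 735.2861]), 'orientation': array([ 0.07  , -0.6987,  0.7087, -0.0684])}
{'K': array([[345.1856,   0.    , 319.8485],
       [  0.    , 345.1856, 200.6035],
       [  0.    ,   0.    ,   1.    ]]), 'T_tool_cam': array([[   0.0012,   -0.9552,   -0.2959,   75.6613],
       [   1.    ,    0.001 ,    0.0007,   -0.9747],
       [  -0.0004,   -0.2959,    0.9552, -155.9277],
       [   0.    ,    0.    ,    0.    ,    1.    ]])}
{'time_s': 0.1, 'q': array([-1.288 ,  0.1263, -0.0405,  1.4054, -0.    ,  1.5708]), 'joint_vel': array([ 0.0011, -0.0018,  0.0018,  0.0006,  0.0001,  0.0003]), 'joint_torque': array([ -0.0003, -43.6904,  35.3605,   0.0136,  -0.    ,   0.    ]), 'tool_pos': array([ 146.3872, -503.8139,  217.8286]), 'ee_rot': array([-0.0007,  0.99  ,  0.1409, -0.0001]), 'force': array([ 0.9902, -0.6298, -0.461 ]), 'ft_torque': array([-0.0096, -0.0074,  0.0391]), 'opening': 1.0040955172130202}
```

View pics/top0.png

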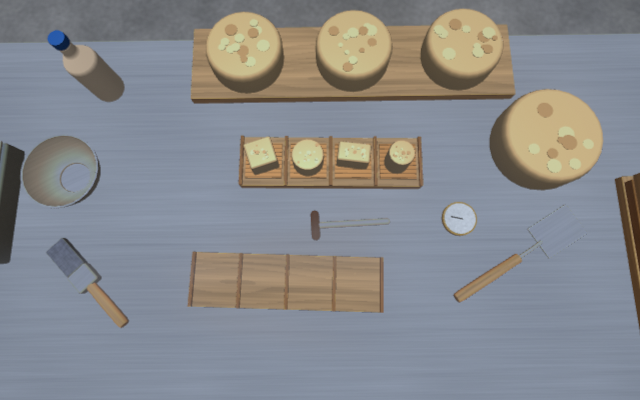

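View pics/scene0.png

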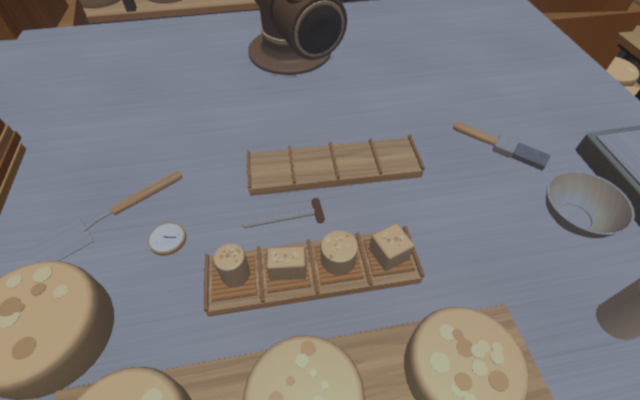

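Left to right as the robot sees them, the far (old) board holds square, disc, brick and drum, at pixels (262,153), (308,157), (354,155) and (402,153) in the top view. The near board is bare, centred at about (287,282). Next is one wrist look over each board.

```bash
cat > h.py <<'E'
import numpy as np,cv2
from rig import ctrl
from scipy.spatial.transform import Rotation as R
np.set_printoptions(precision=3,suppress=True)
rot=lambda q:R.from_quat(np.roll(q,-1)).as_matrix()
def down(a): # tool down, tool x at world angle a
    return np.roll((R.from_euler('z',a)*R.from_euler('x',np.pi)).as_quat(),1)
def cam(name,st=None):
    p=ctrl.camera_params(name)
    if name!="wrist": return p["K"],np.array(p["origin"]),rot(p["orientation"])
    M=rot(st["ee_rot"]);T=p["T_tool_cam"]
    return p["K"],np.array(st["tool_pos"])+M@T[:3,3],M@T[:3,:3]
def ray(c,uv,z):
    K,o,M=c;uv=np.atleast_2d(uv).astype(float)
    d=np.c_[uv,np.ones(len(uv))]@np.linalg.inv(K).T@M.T
    return (o+d*((z-o[2])/d[:,2])[:,None])[:,:2]
def look(fn):
    st=ctrl.get_state();im=ctrl.capture("wrist");cv2.imwrite(fn,im);return im,cam("wrist",st)
E
python3 - <<'E'
from h import *
import pickle
t=cam("top"); n=ray(t,[287,282],25)[0]; o=ray(t,[331,162],25)[0]; print(n,o)
C={}
for k,p in(("new",n),("old",o)):
    ctrl.move_pose([p[0]+30,p[1],205],down(0)); ctrl.wait(.2)
    C[k]=look(f"pics/w_{k}.png")[1]; s=ctrl.get_state(); print(s["time_s"],s["tool_pos"],s["q"])
pickle.dump(C,open("c.pkl","wb"))
E
```

```text
[448.709  25.157] [669.076 -57.311]
4.2083 [478.739  25.05  205.008] [ 0.052  0.04  -0.163  1.368 -0.    -3.089]
9.5 [699.053 -57.306 204.999] [-0.082  0.48   0.408  1.498  0.     3.06 ]
```

View pics/w_new.png

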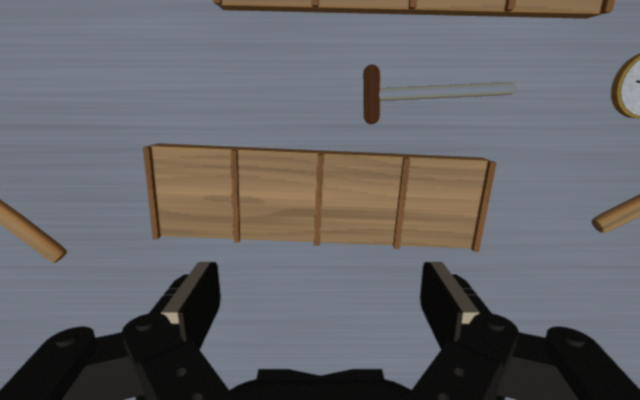

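View pics/w_old.png

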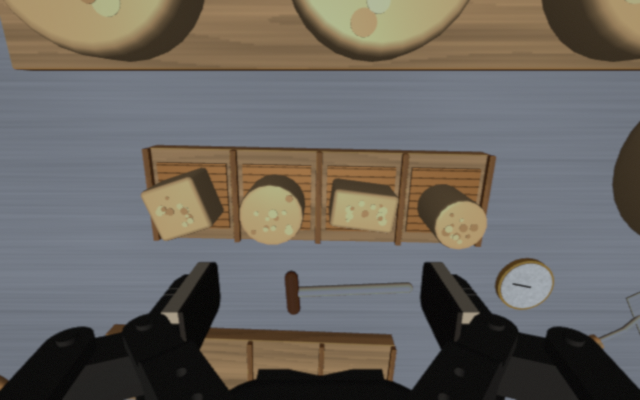

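In the new-board view the board corners sit near (145,147), (494,160), (480,250) and (154,239). In the old-board view the cheese tops are near square (177,208), disc (271,215), brick (364,212) and drum (461,224). I'll enlarge both views to get corners I can pick by pixel.

```bash
python3 - <<'E'
import cv2,numpy as np
a=cv2.imread("pics/w_new.png")[130:260,130:510];b=cv2.imread("pics/w_old.png")[130:260,130:510]
v=np.vstack([cv2.resize(x,None,fx=2.1,fy=2.1,interpolation=cv2.INTER_CUBIC) for x in(a,b)])
cv2.imwrite("pics/crop1.png",v);print(v.shape)
E
```

```text
(546, 798, 3)
```

View pics/crop1.png

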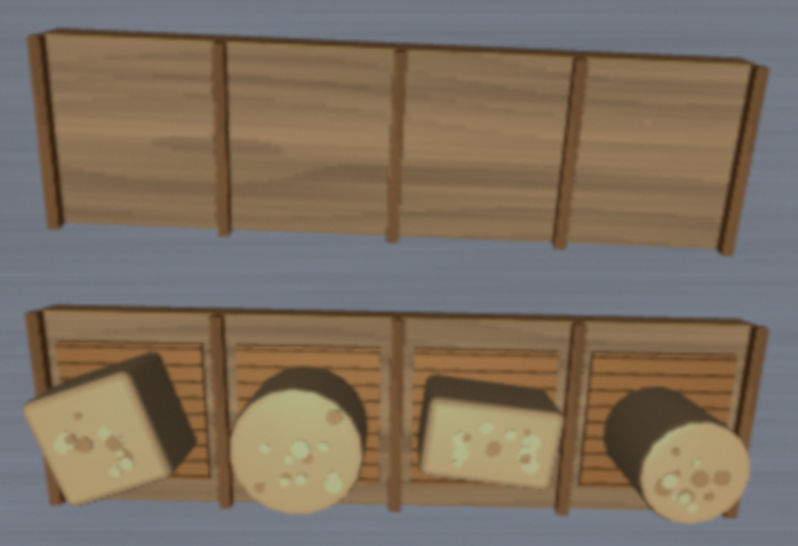

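```bash
cat > est.py <<'E'
from h import *
import pickle
C=pickle.load(open("c.pkl","rb"))
def P(c,pts,z,off=0): 
    p=(np.array(pts,float)+.5)/2.1-.5; p+= [130,130-off/2.1]; return ray(C[c],p,z)
M=np.array
def fit(c,top,bot,off):
    # board-frame points of strip-top ends
    L=M([[48,168-84*i] for i,_ in top]+[[-48,168-84*i] for i,_ in bot]); W=P(c,[p for _,p in top+bot],30,off)
    l,w=L-L.mean(0),W-W.mean(0)
    a=np.arctan2((l[:,0]*w[:,1]-l[:,1]*w[:,0]).sum(),(l*w).sum())
    r=M([[np.cos(a),-np.sin(a)],[np.sin(a),np.cos(a)]]); o=W.mean(0)-r@L.mean(0)
    return o,a,r,W-(L@r.T+o)
new=fit("new",[(0,(37,37)),(2,(400,50)),(4,(760,67)),(1,(220,42)),(3,(580,58))],[(0,(56,227)),(2,(392,241)),(4,(728,253)),(1,(224,235)),(3,(560,247))],0)
old=fit("old",[(0,(35,313)),(2,(398,319)),(4,(759,328)),(1,(218,316)),(3,(579,323))],[(2,(394,510)),(1,(226,506)),(3,(563,513))],273)
sq=P("old",[(24,409),(130,372),(172,468),(70,503)],72,273)
br=P("old",[(427,398),(563,410),(550,489),(421,474)],72,273)
di=P("old",[(297,451)],72,273)[0]; dr=P("old",[(695,472)],86,273)[0]
if __name__=="__main__":
    for b in(new,old): print(b[0],np.degrees(b[1]));print(b[3].T)
    for n,q in(("sq",sq),("br",br)):
        e=np.roll(q,-1,0)-q; print(n,q.mean(0),np.hypot(*e.T),np.degrees(np.arctan2(e[:,1],e[:,0])))
    print(di,dr)
    for q in (sq.mean(0),di,br.mean(0),dr): print("in old frame",old[2].T@(q-old[0]))
E
python3 est.py
```

```text
[451.274  26.983] -2.334161775393672
[[-1.155 -0.139 -1.053  0.048 -0.35   0.916  0.333  0.751  0.097  0.551]
 [-1.909  0.389  1.976 -1.27   1.496 -1.421  0.351  0.143 -0.233  0.478]]
[673.435 -55.217] -1.1219694822120503
[[-0.901 -0.153 -0.805 -0.525 -0.245  0.698  1.114  0.817]
 [-2.     0.191  2.232 -1.483  1.158  0.223 -0.476  0.154]]
sq [677.233  69.613] [48.344 43.941 48.358 44.376] [ -70.931 -162.34   109.584   17.658]
br [675.516 -94.964] [56.769 35.501 55.917 33.686] [-95.149 174.863  82.979  -3.637]
[672.034 -13.382] [ 668.152 -176.619]
in old frame [  1.353 124.881]
in old frame [-2.221 41.8  ]
in old frame [  2.859 -39.698]
in old frame [  -2.905 -121.481]
```

Residuals are about 2 mm and edge lengths match the known sizes, so that's good enough to grip. I'll move the square first, to the right end of the new board.

```bash
cat > mv.py <<'E'
from h import *
import est
def S(t):
    s=ctrl.get_state(); print(t,round(s["time_s"],2),s["tool_pos"],"op",round(s["opening"],3),"F",s["force"]); return s
def transfer(p,yaw,bay_y,h,hold=30,z_hi=150):
    zg=26+h/2+4+6; a=down(np.pi/2+yaw); b=down(np.pi/2+est.new[1])
    t=est.new[0]+est.new[2]@[0,bay_y]
    ctrl.move_pose([*p,z_hi],a); S("above")
    ctrl.movel([*p,zg],vel=120); ctrl.gripper_to(0.3,hold); s=S("grip")
    if not .35<s["opening"]<.8: print("BAD GRIP"); return
    ctrl.movel([*p,z_hi],vel=150); S("up")
    ctrl.movel([*t,z_hi],b,vel=170); ctrl.movel([*t,zg-8+5],vel=120); ctrl.movel([*t,zg-4+.7],vel=25); S("down")
    ctrl.gripper_to(1.0); ctrl.movel([*t,z_hi],vel=180); S("off")
E
python3 - <<'E'
from mv import *
transfer(est.sq.mean(0),np.radians(18.5),-126,46)
im,_=look("pics/w1.png")
cv2.imwrite("pics/t1.png",ctrl.capture("top"))
E
```

```text
above 11.01 [677.359  69.402 150.148] op 0.999 F [-0.12  -0.041  0.203]
grip 12.52 [677.296  69.644  59.172] op 0.299 F [-0.65   0.202  1.676]
BAD GRIP
```

View pics/w1.png

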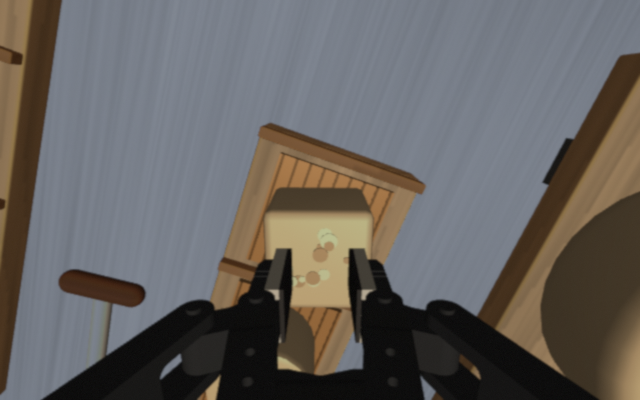

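The fingers read opening 0.30 (about 25 mm) around a 50 mm block, and the pads seem to overlap the cheese top at (291–350, 250). That isn't a believable grip, so I'll look from the side before moving anything.

```bash
python3 - <<'E'
from mv import *
S("now"); im=ctrl.capture("scene")[110:330,190:450]; S("after")
cv2.imwrite("pics/s2.png",cv2.resize(im,None,fx=2.6,fy=2.6,interpolation=cv2.INTER_CUBIC))
E
```

```text
now 12.62 [677.282  69.633  59.133] op 0.299 F [-0.373  0.954  0.89 ]
after 12.67 [677.278  69.622  59.14 ] op 0.299 F [-0.165 -0.394  1.009]
```

View pics/s2.png

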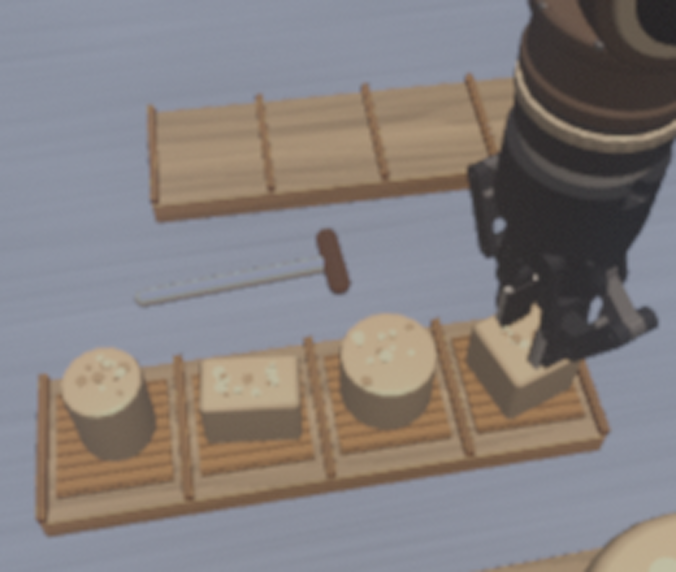

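```bash
python3 - <<'E'
from mv import *
s=S("now"); c=cam("scene"); w=cam("wrist",s)
A=rot(s["ee_rot"]); p=np.array(s["tool_pos"])
def pr(c,x): v=c[0]@(c[2].T@(x-c[1])); return v[:2]/v[2]
for sg in(1,-1):
  for tz in(-13,0,10,25):
    for tx in (11,-11):
      x=p+A@[tx,sg*12.7,tz]; print(sg,tx,tz,x,"scene crop",(pr(c,x)-[190,110])*2.6,"wrist",pr(w,x))
E
```

```text
now 12.67 [677.278  69.622  59.14 ] op 0.299 F [-0.165 -0.394  1.009]
1 11 -13 [685.829  84.084  72.141] scene crop [555.741 345.556] wrist [347.559 245.502]
1 -11 -13 [692.81   63.22   72.142] scene crop [525.348 361.327] wrist [346.389 288.325]
1 11 0 [685.832  84.084  59.141] scene crop [551.836 356.886] wrist [345.504 234.285]
1 -11 0 [692.812  63.221  59.142] scene crop [521.94  372.504] wrist [344.494 274.488]
1 11 10 [685.834  84.084  49.141] scene crop [548.925 365.333] wrist [344.119 226.722]
1 -11 10 [692.814  63.221  49.142] scene crop [519.4   380.834] wrist [343.21  265.111]
1 11 25 [685.836  84.084  34.141] scene crop [544.701 377.589] wrist [342.298 216.786]
1 -11 25 [692.817  63.221  34.142] scene crop [515.717 392.916] wrist [341.515 252.735]
-1 11 -13 [661.742  76.024  72.137] scene crop [530.232 314.023] wrist [291.344 245.45 ]
-1 -11 -13 [668.723  55.161  72.138] scene crop [500.249 329.079] wrist [292.432 288.281]
-1 11 0 [661.744  76.024  59.137] scene crop [526.853 325.644] wrist [293.434 234.235]
-1 -11 0 [668.725  55.161  59.138] scene crop [497.355 340.565] wrist [294.367 274.445]
-1 11 10 [661.746  76.024  49.137] scene crop [524.333 334.314] wrist [294.843 226.674]
-1 -11 10 [668.727  55.161  49.138] scene crop [495.197 349.132] wrist [295.678 265.069]
-1 11 25 [661.749  76.024  34.137] scene crop [520.673 346.902] wrist [296.694 216.74 ]
-1 -11 25 [668.729  55.161  34.138] scene crop [492.064 361.567] wrist [297.408 252.695]
```

The projection shows the pads cutting the cheese top plane at z = 72, so they really are sunk into the block. My command to 25 mm apparently over-squeezed it. I'll relax to just under the block's width, lift slightly, and check whether it's held.

```bash
python3 - <<'E'
from mv import *
ctrl.gripper_to(0.56,30); s=S("relax")
p=np.array(s["tool_pos"]); ctrl.movel([p[0],p[1],74],vel=40); S("lift")
a=look("pics/w3.png")[0]
c=ctrl.capture("scene")[150:330,270:450]
cv2.imwrite("pics/v3.png",np.hstack([a[100:400,170:470],cv2.resize(c,(300,300))])); S("end")
E
```

```text
relax 13.01 [677.161  69.597  58.845] op 0.561 F [ 0.422  0.518 -0.705]
lift 13.53 [677.383  69.617  74.402] op 0.557 F [-0.471 -0.687 -0.651]
end 13.63 [677.075  69.579  73.853] op 0.557 F [0.339 0.122 0.551]
```

View pics/v3.png

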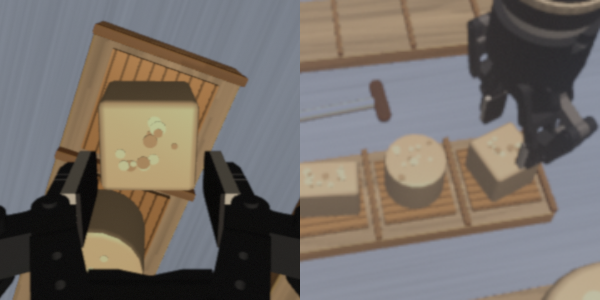

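The block was never touched. In the wrist views the true fingertips show at about row 250–262, and the 85 mm and 25 mm gaps put them some 20–25 mm *behind* the TCP. The stated position is 25 mm ahead, so the tips just hovered above the cheese. I'll go down in small force-guarded steps with the jaws open and check.

```bash
python3 - <<'E'
from mv import *
ctrl.gripper_to(1.0,30); s=S("open"); x,y=677.2,69.6; f0=s["force"][2]
for z in (45,38,32,27,23):
    ctrl.movel([x,y,z],vel=60); s=S(z)
    if abs(s["force"][2])>5: print("CONTACT"); break
a=look("pics/w4.png")[0]
c=ctrl.capture("scene")[150:330,270:450]
cv2.imwrite("pics/v4.png",np.hstack([a[60:400,150:490],cv2.resize(c,(340,340),interpolation=cv2.INTER_CUBIC)]))
E
```

```text
open 14.1 [677.149  69.601  73.937] op 0.998 F [ 0.094 -0.093  0.962]
45 14.73 [677.089  69.603  44.764] op 1.004 F [-0.101  0.284  0.042]
38 15.0 [676.93   69.574  37.628] op 1.001 F [ 0.738 -0.17  -0.016]
32 15.25 [676.833  69.583  31.425] op 0.998 F [ 0.34  -0.288  0.008]
27 15.5 [676.923  69.571  26.526] op 1.001 F [-0.416 -0.879  0.005]
23 15.75 [676.96   69.573  22.643] op 0.997 F [ 0.599  0.209 -0.01 ]
```

View pics/v4.png

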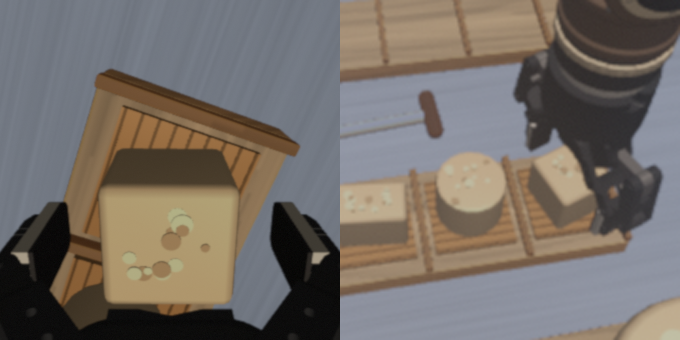

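There is still no contact at TCP z = 22.6, where the stated tips would be inside the board, so the 38 mm offset is confirmed. The cheese is centred between the jaws. I'll re-plan with grasp TCP z = centre − 36, check the centring along the pad from this view, and transfer the square.

```bash
sed -i 's/zg=26+h\/2+4+6/zg=26+h\/2-36/; s/z_hi=150/z_hi=100/; s/zg-8+5/zg+4/' mv.py
python3 - <<'E'
from mv import *
s=ctrl.get_state(); c=cam("wrist",s); q=ray(c,[[320,245],[320,363]],72); m=q.mean(0); print(q,np.hypot(*(q[1]-q[0])),m)
p=m if np.hypot(*(m-s["tool_pos"][:2]))<7 else s["tool_pos"][:2]
import mv
a=np.radians(18.5)
ctrl.movel([*p,13],vel=60); S("at")
# descend is done: grip here
ctrl.gripper_to(0.4,30); s=S("grip")
if s["opening"]>.5:
    ctrl.movel([*p,100],vel=120); s=S("up")
    if s["opening"]>.5:
        t=est.new[0]+est.new[2]@[0,-126]
        ctrl.movel([*t,100],down(np.pi/2+est.new[1]),vel=170); ctrl.movel([*t,17],vel=120); ctrl.movel([*t,9.7],vel=25); S("down")
        ctrl.gripper_to(1.0); ctrl.movel([*t,100],vel=150); S("off")
a=look("pics/w5.png")[0]; cv2.imwrite("pics/v5.png",np.hstack([a[:,100:540],cv2.resize(ctrl.capture("scene")[110:330,190:450],(340,400))]))
E
```

```text
[[668.58   95.961]
 [684.157  49.62 ]] 48.88965640500667 [676.369  72.791]
at 16.18 [675.732  72.937  12.17 ] op 1.003 F [-0.246 -0.001  0.195]
grip 16.6 [676.6    72.739  13.304] op 0.584 F [ 0.415 -0.002  0.911]
up 17.48 [675.868  72.757  99.013] op 0.583 F [ 0.389  0.336 -1.745]
down 20.6 [446.054 -98.913   9.67 ] op 0.582 F [ 0.722 -0.472 -0.305]
off 21.8 [445.706 -98.817  99.254] op 1.0 F [-0.054 -0.523 -0.942]
```

View pics/v5.png

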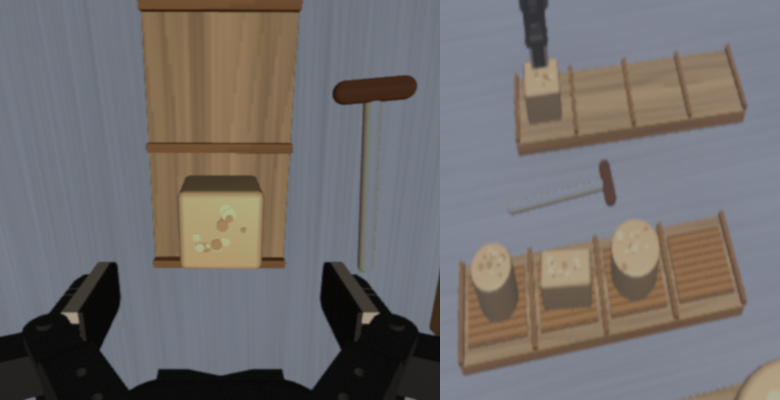

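The square stands upright in the right-end bay with its top centred near (221,230), and its old mat is still in place. Next I'll measure where it landed and transfer the disc and the brick.

```bash
cat > chk.py <<'E'
from mv import *
E
python3 - <<'E'
from mv import *
s=ctrl.get_state(); q=ray(cam("wrist",s),[[280,192],[363,192],[362,268],[279,268]],68)
print("square in new frame",est.new[2].T@(q.mean(0)-est.new[0]))
transfer(est.di,est.old[1],-42,46)
e=est.br; transfer(e.mean(0),np.radians(-5.2),42,46)
a=look("pics/w6.png")[0]; cv2.imwrite("pics/v6.png",np.hstack([a[:,100:540],cv2.resize(ctrl.capture("scene")[110:330,190:450],(340,400))]))
E
```

```text
square in new frame [  -0.412 -125.935]
above 22.86 [671.04  -13.776  99.558] op 0.996 F [0.168 0.628 0.056]
grip 24.11 [672.698 -13.398  14.139] op 0.671 F [-0.9   -0.223  5.424]
up 24.84 [671.462 -13.351  98.783] op 0.673 F [ 0.328  0.136 -2.178]
down 27.58 [450.122 -15.007  10.118] op 0.672 F [-0.442 -0.335  2.075]
off 28.63 [449.202 -14.961  99.243] op 1.002 F [-0.786 -0.636 -0.8  ]
above 29.58 [674.288 -94.548  99.117] op 1.003 F [-0.234  0.265  0.129]
grip 30.98 [675.877 -95.028  13.572] op 0.42 F [-0.266 -0.134  3.433]
up 31.71 [674.97  -94.87   98.839] op 0.417 F [-0.014 -0.207 -1.318]
down 34.77 [452.923  68.949   9.718] op 0.424 F [-0.798  0.074 -1.255]
off 35.96 [452.667  68.905  99.273] op 1.002 F [-0.301  0.591  0.64 ]
```

View pics/v6.png

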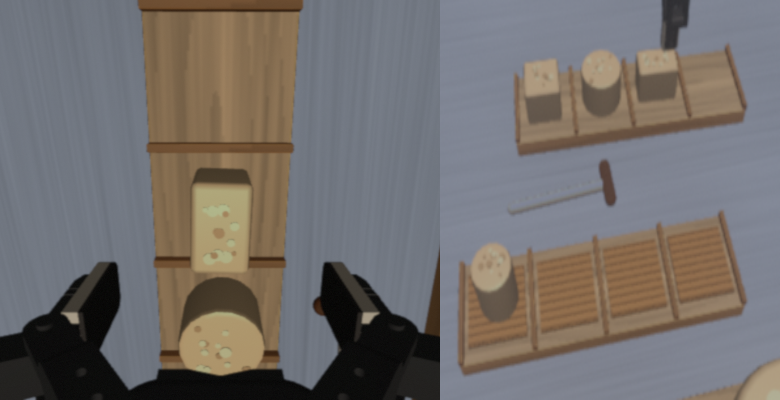

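The disc and brick are upright in the third and second bays from the left, with their mats left behind. Now the drum, then a look over the whole new board.

```bash
python3 - <<'E'
from mv import *
transfer(est.dr+[0,-1.5],est.old[1],126,60,z_hi=115)
ctrl.move_pose([479,25,235],down(0)); ctrl.wait(.3); s=S("view")
a,c=look("pics/w7.png"); import pickle; pickle.dump(c,open("c7.pkl","wb"))
cv2.imwrite("pics/v7.png",cv2.resize(a[110:280,120:520],None,fx=2,fy=2,interpolation=cv2.INTER_CUBIC))
E
```

```text
above 37.3 [ 667.713 -177.088  114.931] op 1.001 F [ 0.31   0.636 -0.607]
grip 38.69 [ 668.544 -178.284   20.81 ] op 0.533 F [-0.963 -0.29   4.446]
up 39.48 [ 667.61  -177.984  113.679] op 0.527 F [-1.016 -0.182 -1.269]
down 43.28 [456.478 152.887  16.772] op 0.535 F [ 0.917  0.058 -0.735]
off 44.47 [456.029 152.755 114.233] op 0.998 F [-1.137 -0.845 -0.319]
view 48.92 [478.992  25.019 235.002] op 1.004 F [ 0.083 -0.998 -0.137]
```

View pics/v7.png

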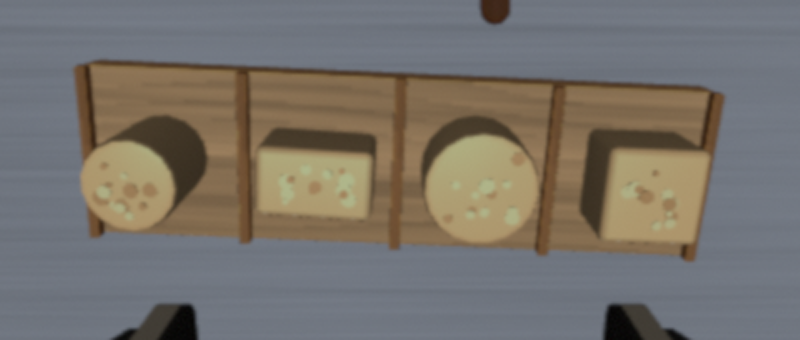

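```bash
python3 - <<'E'
from mv import *
import pickle
c=pickle.load(open("c7.pkl","rb")); px=lambda p:(np.array(p,float)+.5)/2-.5+[120,110]
for n,p,z in(("drum",(128.5,185),82),("brick",(315,182),68),("disc",(482,189),68),("square",(656,195),68)):
    print(n,est.new[2].T@(ray(c,px(p),z)[0]-est.new[0]))
s=S("state"); ctrl.job_done()
E
```

```text
drum [  0.547 126.348]
brick [ 1.27  40.573]
disc [  1.102 -41.419]
square [   1.594 -127.308]
state 48.97 [479.016  25.001 234.985] op 0.996 F [ 0.23   0.172 -0.218]
the job is handed in; nothing more can be done
```

I moved all four cheeses to the new board in reverse order and handed the job in at about 49 s of the 91 s allowed. From the left, the new row is drum, brick, disc, square; the old row was square, disc, brick, drum.

**Final checks:** in the last wrist view all four stand upright, each within about 2 mm of its bay centre and clear of the strips. The largest wrist force I read was about 5 N. A scene view before the drum was moved showed the other three mats still in place. I took no picture of the old board after lifting the drum, so its mat is unchecked.

**What disagreed:** the fingertips turned out to be about 38 mm further back than the description says. My first close on the square therefore shut above it without touching it. I measured the offset in the wrist pictures, confirmed it with a slow force-watched descent, and corrected the grasp height. After that every grip closed to the expected cheese width.

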